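# Stroke the slats of a louvred cabinet door shut

### The job

The slats of the new louvred cabinet door on the bench still turn freely and stand open. Close them all by running your fingertips lightly along the row, one slat after another in the direction in which the slats lean, so that every slat lies down fully shut in the frame. Only stroke the slats: do not lift the door, shove it along the bench or lean hard on it, and leave the tools and offcuts round it alone.

Things in the scene. Friction and masses are not known exactly. Their poses are not given: they have to be found in the camera images.
- door: Louvred cabinet door of brown wood, loose, face up on two bearers; about 0.85 kg with its slats. Frame 330 mm long (its y) x 190 wide (its x) x 20 thick, top 40 mm above the bench. Origin: its centre, at bench level; z up. Opening 262 mm (y) x 130 mm (x) between end rails 34 mm wide and stiles 30 mm wide. Six pale slats cross it along x and all lean towards the door's +y.
- row_start (a point): point on the middle line of the row, over the pivot of the first slat (door x = 0, y = -95 mm), level with the top of the frame, 40 mm above the bench. The stroke begins here, in the space between the end rail and this slat; the rail's inner edge lies at door y = -131 mm.
- row_end (a point): the same over the pivot of the last slat (door x = 0, y = +95 mm). The shut last slat ends 22 mm beyond this point and the end rail, 4.5 mm higher, begins 36 mm beyond it: lift off before the rail.
- slat_1 (a joint): opening angle of the first slat (rad): 0 = fully shut, grows as its +y edge rises, stop at 1.35; tilt from flat = this + 0.13. Slat 127 mm long (x), 44 wide, 5 thick; turns about its long middle line at door y = -95 mm, 30 mm above the bench. Pivot friction 0.015 N m: it stays where left. Stroked towards +y it lies down; pushed to -y it jams at its stop.
- slat_2 (a joint): the same for the slat at door y = -57 mm. Fully shut, a slat's +y edge is its higher edge: 22 mm from the pivot line, its top 35.5 mm above the bench (4.5 mm below the top of the frame). An upright slat would reach 52 mm above the bench.
- slat_3 (a joint): the same for the slat at door y = -19 mm
- slat_4 (a joint): the same for the slat at door y = +19 mm
- slat_5 (a joint): the same for the slat at door y = +57 mm
- slat_6 (a joint): the same for the slat at door y = +95 mm, the last of the row
- tilt_rod: loose pale wooden rod 9 x 235 x 9 mm with six wire eyes, lying beside the door, origin under its centre; leave it
- block_pale: loose grey-brown offcut block 39 x 30 x 13 mm resting on a corner of the door's frame, on the end rail by slat_1, origin under its centre; leave it there
- chisel: chisel with a red handle, 203 mm long, lying between the robot and the tilt rod; leave it
- glue_bottle: white glue bottle, 54 mm wide, 146 mm tall, standing at the right; leave it
- stub_driver: stubby black and yellow screwdriver, 43 mm high, lying at the left in front; leave it

How it is judged:
By the outcome, as a careful person would: the job done as asked, in the order asked, and still so for the second after the job is handed in, with the robot touching nothing.
It also fails if it takes over 40 s, if anything falls off the work surface, if the arm or the gripper's body presses on something with over 40 N, if the wrist force passes 120 N, or if a joint passes its speed limit or range.

### The arm

A 6-joint arm with a two-finger parallel gripper is mounted at the origin on the work surface; the furniture and walls round the work are solid. World frame = base frame: x ahead of the robot, y to its left, z up, the work surface at z = 0. Lengths are in mm, angles in rad, forces in N, time in s.
With the tool pointing down it reaches from about 275 to 1000 mm from the base axis. Payload 8.4 kg.
Tool frame: the origin (TCP) lies midway between the tips of the shut fingers; the grasp point (between the pads) lies 19 mm behind it; z points along the fingers, y is the line along which they close (so a half turn about z gives the same grasp; the last joint's range is limited). The gripper opens to 85 mm and grips with 20 to 120 N. Pads are 22 mm wide; open, the fingers measure 114 mm over their backs; the gripper's body (76 mm by 85 mm) begins 54 mm behind the grasp point. The pads swing forward as they close: fully open they stand 13 mm farther back than shut.
Start: joints at [-1.105, 0.353, 1.633, -0, 1.155, -0.002], TCP at [281.826, -557.855, 231.281] pointing down, gripper open.
Joint ranges: [-2.63, 2.63], [-0.92, 2.1], [0.06, 2.66], [-1.3, 4.44], [0, 2.69], [-3.02, 3.02]. Speed limits (rad/s): [2.22, 2.22, 2.79, 3.14, 3.14, 3.14].

### API

Orientations are given as [roll, pitch, yaw] about the fixed x, y, z axes, in that order (R = Rz(yaw) Ry(pitch) Rx(roll)).
In Python, from rig import r, imaging gives the robot as it stands. The module is installed in compiled form; this text tells all that it offers.
- The arm moves only by the tool arm_command, never from a script. Its argument "deltas" is a list of rows, each an object of numbers: "hand": the finger opening in mm, from 0 to 85.4; "tx", "ty", "tz": the shift along the tool's x, y, z in mm; "wx", "wy", "wz": the turn, a rotation vector about the tool's x, y, z in rad. A call has 1 to 8 rows; each row shifts and turns the commanded pose from where the row before left it, along the tool's axes as they then stand; what a row does not reach is not made up. A row lasts 1/8 s, in which the tool goes at most 62.5 mm and 10.7 degrees, less where a joint would pass 70% of its speed; a pose out of reach is approached as far as the arm can. A call with a gripper value outside its range is refused whole. The fingers move at their own pace and stop on an object; "squeeze" is the grip in N (left out, the last holds). Time passes only in rows, so rows that do not move let the fingers close. It gives the time, the measured TCP pose, the force, the opening and the grip force at its end, in the units of the state.
- r.sense(): the state, without advancing time (a new reading comes with each control period).
- imaging.grab_frame(name): name is "scene" or "top"; returns a dict with "image" (480x640x3 uint8, red, green, blue), "mtx" (3x3 intrinsics, pixels), "world_to_cam" (4x4, takes a point from world to camera coordinates). Camera axes: x right, y up, looking along -z (the intrinsics and any distortion apply to the point x, -y, -z); pixel columns grow to the right and rows downward; lengths in mm; the calibration is good to about 2 mm. A picture is of the moment at which its call begins. There is no depth.
- r.sign_off(): hands the job in; it is judged then, once.
The state is a dict: "clock": time; "qpos": joint angles; "qvel": joint speeds; "joint_efforts": joint torques, N m; "eef_pos": TCP position; "tcp_rot": TCP orientation; "contact_force": force on the tool from outside, world axes, zero at the start; "wrist_torque": the same for the moment, N m; "opening": opening from 0.0 (shut) to 1.0 (fully open); "grasp_force": force on a finger pad.
Only numpy, scipy, OpenCV 4.12 (cv2) and the standard library are available. Lean on these libraries where they do the work, as an engineer would, in place of code of your own. Each camera call takes 0.05 s, during which the arm holds its last target. There are 200 camera calls.

## Working session

There is one attempt and no reset: what is moved stays moved. The work goes in short steps, Python scripts to look and compute and a tool call to move; the robot and the scene stay as the last step left them, time stands still between calls to the robot, and variables do not carry over. Pictures are saved under pics/ and viewed, at most 10 in all, crops included, and the job is handed in when it is done.

Besides the shell and the picture viewer there is one more tool, called as name([rows], argument=value, ...), one row to a line, values as JSON. arm_command: Moves the arm, as the interface text tells. Its arguments: {"type":"object","properties":{"deltas":{"type":"array"},"squeeze":{"type":"number"}},"required":["deltas"]}

```bash
mkdir -p pics; python3 - <<'E'
from rig import r, imaging
import cv2,numpy as np
np.set_printoptions(precision=4,suppress=True)
for n in("scene","top"):
    f=imaging.grab_frame(n); cv2.imwrite(f"pics/{n}0.png",f["image"][:,:,::-1]); print(n,f["mtx"],f["world_to_cam"], [k for k in f])
    np.savez(f"{n}0.npz",**f)
print(r.sense())
E
```

```text
scene [[615.6228   0.     315.2324]
 [  0.     615.6228 241.996 ]
 [  0.       0.       1.    ]] [[   -0.6051    -0.7959     0.0189   288.6267]
 [    0.4055    -0.2877     0.8677  -200.9106]
 [   -0.6851     0.5327     0.4968 -1005.9657]
 [    0.         0.         0.         1.    ]] ['image', 'mtx', 'world_to_cam']
top [[460.1818   0.     323.0043]
 [  0.     460.1818 240.4143]
 [  0.       0.       1.    ]] [[   0.0074   -0.9997   -0.0232   68.0259]
 [   0.9969    0.0055    0.0785 -399.8052]
 [  -0.0784   -0.0237    0.9966 -952.2639]
 [   0.        0.        0.        1.    ]] ['image', 'mtx', 'world_to_cam']
{'clock': 0.1, 'qpos': array([-1.1054,  0.3536,  1.6341,  0.    ,  1.1552, -0.0024]), 'qvel': array([ 0.0015, -0.0008, -0.001 ,  0.0008,  0.001 , -0.001 ]), 'joint_efforts': array([  0.0004, -60.6358, -34.2819,  -0.    ,   0.0039,  -0.    ]), 'eef_pos': array([ 281.6287, -557.4645,  230.6247]), 'tcp_rot': array([-3.1403, -0.    ,  0.4678]), 'contact_force': array([0.1193, 0.7866, 0.0412]), 'wrist_torque': array([-0.043 , -0.0283,  0.0087]), 'grasp_force': 0.0, 'opening': 1.0025013377508585}
```

View pics/scene0.png

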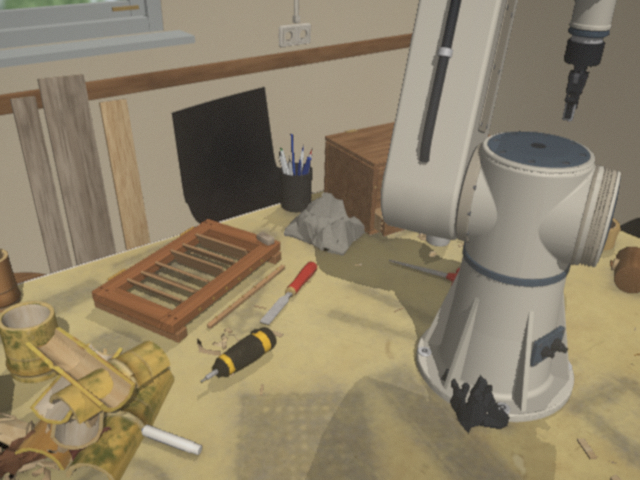

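View pics/top0.png

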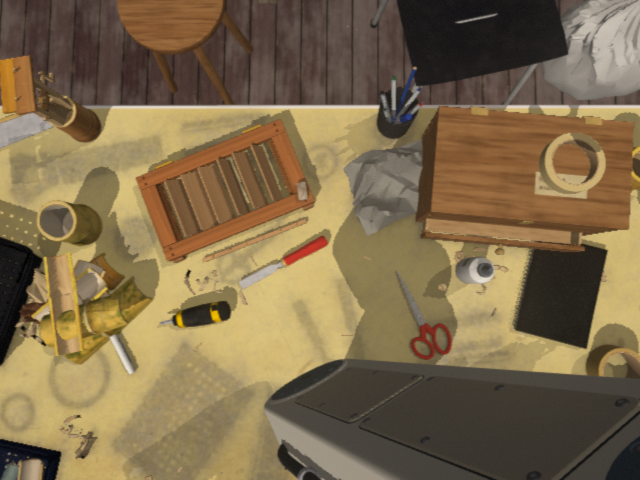

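The top view shows the door with corners near (138,180), (278,120), (315,200) and (175,262). The block is at (303,188), so slat_1 is at the right end and door +y points to the image's left and down.

```bash
cat >h.py <<'E'
import numpy as np,cv2
np.set_printoptions(precision=3,suppress=True)
def cast(f,uv,z):
    K=f["mtx"];M=f["world_to_cam"];R=M[:3,:3];t=M[:3,3]
    d=np.linalg.inv(K)@np.array([uv[0],uv[1],1.]);d=R.T@(d*[1,-1,-1]);c=-R.T@t
    return c+d*(z-c[2])/d[2]
def ray(f,uv):
    a=cast(f,uv,0);b=cast(f,uv,100);d=(b-a)/np.linalg.norm(b-a);return a,d
def tri(f1,u1,f2,u2):
    A=np.zeros((3,3));b=np.zeros(3)
    for f,u in((f1,u1),(f2,u2)):
        a,d=ray(f,u);P=np.eye(3)-np.outer(d,d);A+=P;b+=P@a
    return np.linalg.solve(A,b)
def proj(f,p):
    q=f["world_to_cam"][:3,:3]@p+f["world_to_cam"][:3,3];q=f["mtx"]@(q*[1,-1,-1]);return q[:2]/q[2]
def mask(f,box):
    hsv=cv2.cvtColor(f["image"],cv2.COLOR_RGB2HSV)
    m=cv2.inRange(hsv,(3,110,50),(14,255,255))
    o=np.zeros_like(m);x0,y0,x1,y1=box;o[y0:y1,x0:x1]=m[y0:y1,x0:x1]
    o=cv2.morphologyEx(o,cv2.MORPH_OPEN,np.ones((3,3)))
    return o
E
python3 - <<'E'
from h import *
T=dict(np.load("top0.npz"));S=dict(np.load("scene0.npz"))
out=[]
for f,b in((T,(125,105,330,275)),(S,(85,210,290,345))):
    m=mask(f,b);c=max(cv2.findContours(m,0,2)[0],key=cv2.contourArea)
    h=cv2.convexHull(c);q=cv2.approxPolyDP(h,5,True)[:,0];print(q.tolist(),cv2.boxPoints(cv2.minAreaRect(c)).tolist())
    x0,y0,x1,y1=b;im=f["image"][y0:y1,x0:x1,::-1].copy()
    im=cv2.resize(im,None,fx=3.6,fy=3.6,interpolation=cv2.INTER_CUBIC)
    out.append(im)
cv2.imwrite("pics/ct.png",out[0]);cv2.imwrite("pics/cs.png",out[1])
E
```

```text
[[280, 120], [312, 205], [168, 260], [137, 177]] [[133.47607421875, 177.94158935546875], [280.23358154296875, 117.90442657470703], [315.58050537109375, 204.3079833984375], [168.822998046875, 264.34515380859375]]
[[279, 243], [277, 257], [171, 337], [101, 308], [93, 297], [95, 289], [206, 219]] [[88.48834228515625, 293.1158447265625], [247.2490234375, 192.76710510253906], [292.52783203125, 264.4022216796875], [133.76715087890625, 364.7509765625]]
```

View pics/ct.png

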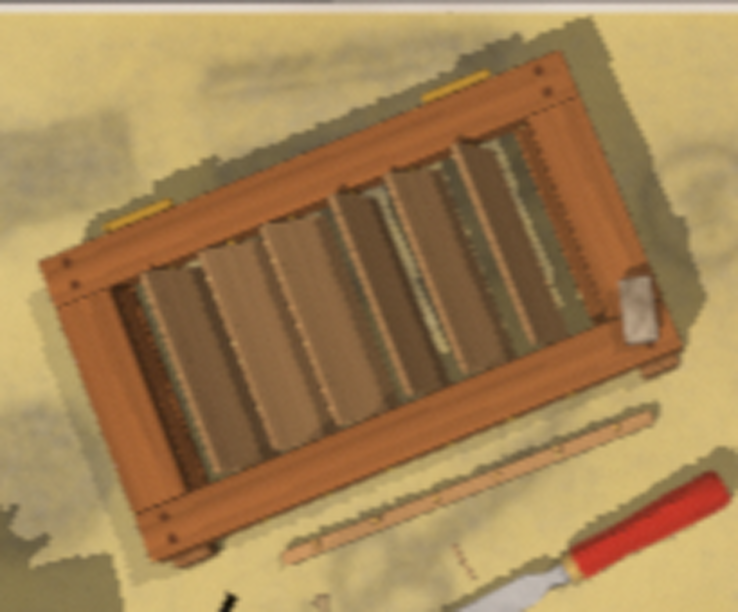

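View pics/cs.png

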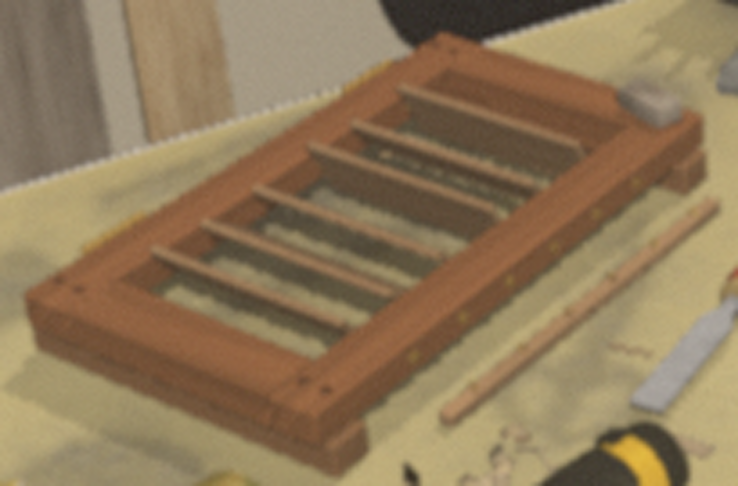

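The crops show the raised, pale slat edges on the left (+y) side of each slat. In the top crop the frame corners are at (40,263), (565,52), (680,347) and (155,560). In the scene crop the same corners are at (28,296), (445,35), (700,118) and (315,412).

```bash
python3 - <<'E'
from h import *
from rig import r
from scipy.spatial.transform import Rotation as Ro
T=dict(np.load("top0.npz"));S=dict(np.load("scene0.npz"))
t=np.array([(40,263),(565,52),(680,347),(155,560)])/3.6-.5+[125,105]
s=np.array([(28,296),(445,35),(700,118),(315,412)])/3.6-.5+[85,210]
P=np.array([tri(T,a,S,b) for a,b in zip(t,s)]);print("tri",P)
Q=np.array([cast(T,a,40) for a in t]);Q2=np.array([cast(S,a,40) for a in s]);print("top",Q,"scene",Q2)
for X in(P,Q,Q2):
    c=X.mean(0);dy=(X[0]+X[3]-X[1]-X[2])/2;dx=(X[0]+X[1]-X[2]-X[3])/2
    print(c,np.linalg.norm(dy),np.linalg.norm(dx),np.arctan2(dy[1],dy[0]),np.arctan2(dx[1],dx[0])+np.pi/2)
st=r.sense();print(Ro.from_euler("xyz",st["tcp_rot"]).as_matrix())
E
```

```text
tri [[527.747 464.645  36.737]
 [654.927 160.275  36.073]
 [480.465  91.268  36.494]
 [355.374 391.527  38.419]]
top [[527.518 463.991  40.   ]
 [653.161 159.327  40.   ]
 [479.431  90.554  40.   ]
 [355.08  390.572  40.   ]] scene [[521.839 465.415  40.   ]
 [648.793 163.986  40.   ]
 [475.974  95.139  40.   ]
 [353.791 392.587  40.   ]]
[504.628 276.928  36.93 ] 327.5759750996276 187.4157587240426 1.9660693342730295 1.959702672584739
[503.798 276.111  40.   ] 327.16142290577415 187.11703005058578 1.9628241390056362 1.9605441909301151
[500.099 279.282  40.   ] 324.31580043682663 184.5685867396183 1.9650257885823064 1.964704641084043
[[ 0.893  0.451 -0.001]
 [ 0.451 -0.893  0.001]
 [ 0.    -0.001 -1.   ]]
```

Door centre is about (502, 277.5) and +y points at 1.963 rad. I'll swing round in front of the cabinet, shut the fingers on the way, and aim above the start of the row.

arm_command([
  {"hand": 0, "tx": 20, "ty": -36, "tz": -5},
  {"hand": 0, "tx": 20, "ty": -36, "tz": -5},
  {"hand": 0, "tx": 20, "ty": -36, "tz": -5},
  {"hand": 0, "tx": 20, "ty": -36, "tz": -5},
  {"hand": 0, "tx": 20, "ty": -36, "tz": -5},
  {"hand": 0, "tx": 20, "ty": -36, "tz": -5},
  {"hand": 0, "tx": 20, "ty": -36},
  {"hand": 0, "tx": 20, "ty": -36},
], squeeze=20)

```text
schema error: expected keys hand, tx, ty, tz, wx, wy, wz
```

arm_command([
  {"hand": 0, "tx": 20, "ty": -36},
  {"hand": 0, "tx": 20, "ty": -36},
  {"hand": 0, "tx": 20, "ty": -36},
  {"hand": 0, "tx": 20, "ty": -36},
  {"hand": 0, "tx": 40, "ty": -12},
  {"hand": 0, "tx": 40, "ty": -12},
  {"hand": 0, "tx": 40, "ty": -12},
  {"hand": 0, "tx": 40, "ty": -12},
])

```text
schema error: expected keys hand, tx, ty, tz, wx, wy, wz
```

arm_command([
  {"hand": 0, "tx": 40, "ty": -12},
  {"hand": 0, "tx": 40, "ty": -12},
  {"hand": 0, "tx": 40, "ty": -12},
  {"hand": 0, "wz": -0.18},
  {"hand": 0, "wz": -0.18},
  {"hand": 0, "wz": -0.18},
  {"hand": 0, "wz": -0.18},
  {"hand": 0, "wz": -0.18},
])

```text
schema error: expected keys hand, tx, ty, tz, wx, wy, wz
```

All seven keys are needed in each row.

arm_command([
  {"hand": 0, "tx": 20, "ty": -36, "tz": -5, "wx": 0, "wy": 0, "wz": 0},
  {"hand": 0, "tx": 20, "ty": -36, "tz": -5, "wx": 0, "wy": 0, "wz": 0},
  {"hand": 0, "tx": 20, "ty": -36, "tz": -5, "wx": 0, "wy": 0, "wz": 0},
  {"hand": 0, "tx": 20, "ty": -36, "tz": -5, "wx": 0, "wy": 0, "wz": 0},
  {"hand": 0, "tx": 20, "ty": -36, "tz": -5, "wx": 0, "wy": 0, "wz": 0},
  {"hand": 0, "tx": 20, "ty": -36, "tz": -5, "wx": 0, "wy": 0, "wz": 0},
  {"hand": 0, "tx": 20, "ty": -36, "tz": 0, "wx": 0, "wy": 0, "wz": 0},
  {"hand": 0, "tx": 20, "ty": -36, "tz": 0, "wx": 0, "wy": 0, "wz": 0},
], squeeze=20)

```text
clock: 1.1
eef_pos: [294.5, -227.3, 261.2]
tcp_rot: [-3.141, -0.0, 0.467]
contact_force: [0.5, 0.3, -0.0]
opening: 0.005
grasp_force: 0.0
```

arm_command([
  {"hand": 0, "tx": 20, "ty": -36, "tz": 0, "wx": 0, "wy": 0, "wz": 0},
  {"hand": 0, "tx": 20, "ty": -36, "tz": 0, "wx": 0, "wy": 0, "wz": 0},
  {"hand": 0, "tx": 20, "ty": -36, "tz": 0, "wx": 0, "wy": 0, "wz": 0},
  {"hand": 0, "tx": 20, "ty": -36, "tz": 0, "wx": 0, "wy": 0, "wz": 0},
  {"hand": 0, "tx": 40, "ty": -12, "tz": 0, "wx": 0, "wy": 0, "wz": 0},
  {"hand": 0, "tx": 40, "ty": -12, "tz": 0, "wx": 0, "wy": 0, "wz": 0},
  {"hand": 0, "tx": 40, "ty": -12, "tz": 0, "wx": 0, "wy": 0, "wz": 0},
  {"hand": 0, "tx": 40, "ty": -12, "tz": 0, "wx": 0, "wy": 0, "wz": 0},
])

```text
clock: 2.1
eef_pos: [423.1, 52.2, 261.1]
tcp_rot: [-3.142, 0.0, 0.468]
contact_force: [0.6, -0.5, 0.5]
opening: 0.001
grasp_force: 0.0
```

arm_command([
  {"hand": 0, "tx": 40, "ty": -12, "tz": 0, "wx": 0, "wy": 0, "wz": 0},
  {"hand": 0, "tx": 40, "ty": -12, "tz": 0, "wx": 0, "wy": 0, "wz": 0},
  {"hand": 0, "tx": 40, "ty": -12, "tz": 0, "wx": 0, "wy": 0, "wz": 0},
  {"hand": 0, "tx": 0, "ty": 0, "tz": 0, "wx": 0, "wy": 0, "wz": -0.18},
  {"hand": 0, "tx": 0, "ty": 0, "tz": 0, "wx": 0, "wy": 0, "wz": -0.18},
  {"hand": 0, "tx": 0, "ty": 0, "tz": 0, "wx": 0, "wy": 0, "wz": -0.18},
  {"hand": 0, "tx": 0, "ty": 0, "tz": 0, "wx": 0, "wy": 0, "wz": -0.18},
  {"hand": 0, "tx": 0, "ty": 0, "tz": 0, "wx": 0, "wy": 0, "wz": -0.18},
])

```text
clock: 3.1
eef_pos: [513.0, 137.1, 260.9]
tcp_rot: [-3.141, 0.0, 1.374]
contact_force: [0.1, 0.5, -0.3]
opening: 0.0
grasp_force: 0.0
```

arm_command([
  {"hand": 0, "tx": 0, "ty": 0, "tz": 0, "wx": 0, "wy": 0, "wz": -0.18},
  {"hand": 0, "tx": 0, "ty": 0, "tz": 0, "wx": 0, "wy": 0, "wz": -0.18},
  {"hand": 0, "tx": 0, "ty": 0, "tz": 0, "wx": 0, "wy": 0, "wz": -0.18},
  {"hand": 0, "tx": 0, "ty": 0, "tz": 0, "wx": 0, "wy": 0, "wz": -0.049},
  {"hand": 0, "tx": 22, "ty": 44, "tz": 0, "wx": 0, "wy": 0, "wz": 0},
  {"hand": 0, "tx": 0, "ty": 0, "tz": 60, "wx": 0, "wy": 0, "wz": 0},
  {"hand": 0, "tx": 0, "ty": 0, "tz": 60, "wx": 0, "wy": 0, "wz": 0},
  {"hand": 0, "tx": 0, "ty": 0, "tz": 60, "wx": 0, "wy": 0, "wz": 0},
])

```text
clock: 4.1
eef_pos: [545.6, 174.2, 79.5]
tcp_rot: [3.141, 0.0, 1.957]
contact_force: [0.6, -0.5, -0.5]
opening: 0.002
grasp_force: 0.0
```

```bash
python3 - <<'E'
from h import *
from rig import r,imaging
s=r.sense();print(s["eef_pos"],s["tcp_rot"],s["contact_force"])
o=[]
for n,b in(("top",(125,105,330,275)),("scene",(85,180,290,345))):
    f=imaging.grab_frame(n);x0,y0,x1,y1=b
    p=proj(f,s["eef_pos"]);print(n,p,(p-[x0,y0])*2.5)
    o.append(cv2.resize(f["image"][y0:y0+170,x0:x1,::-1],None,fx=1.9,fy=1.9,interpolation=2))
cv2.imwrite("pics/a.png",np.hstack(o)[:600,:800])
E
```

```text
[545.607 174.209  79.511] [3.141 0.    1.957] [ 0.606 -0.513 -0.532]
top [271.002 164.72 ] [365.005 149.301]
scene [227.054 222.655] [355.134 106.638]
```

View pics/a.png

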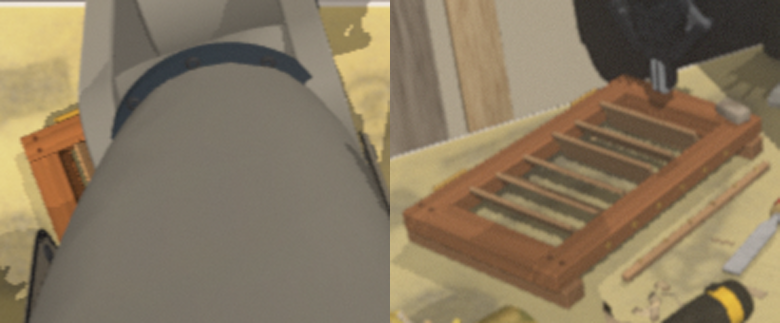

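The right half shows the shut fingertips at about crop (660,90), above the gap between the end rail and slat 1, matching the TCP's projection. I'll go down and start the stroke.

arm_command([
  {"hand": 0, "tx": 0, "ty": 0, "tz": 20, "wx": 0, "wy": 0, "wz": 0},
  {"hand": 0, "tx": 0, "ty": 0, "tz": 20, "wx": 0, "wy": 0, "wz": 0},
  {"hand": 0, "tx": 0, "ty": 0, "tz": 1, "wx": 0, "wy": 0, "wz": 0},
  {"hand": 0, "tx": 6, "ty": 0, "tz": 0, "wx": 0, "wy": 0, "wz": 0},
  {"hand": 0, "tx": 6, "ty": 0, "tz": 0, "wx": 0, "wy": 0, "wz": 0},
  {"hand": 0, "tx": 6, "ty": 0, "tz": 0, "wx": 0, "wy": 0, "wz": 0},
])

```text
clock: 4.95
eef_pos: [539.3, 191.4, 41.2]
tcp_rot: [3.14, 0.0, 1.957]
contact_force: [0.9, -2.1, 0.3]
opening: 0.001
grasp_force: 0.6
```

arm_command([
  {"hand": 0, "tx": 5, "ty": 0, "tz": 0, "wx": 0, "wy": 0, "wz": 0},
  {"hand": 0, "tx": 5, "ty": 0, "tz": 0.5, "wx": 0, "wy": 0, "wz": 0},
  {"hand": 0, "tx": 5, "ty": 0, "tz": 0.5, "wx": 0, "wy": 0, "wz": 0},
])

```text
clock: 5.32
eef_pos: [533.2, 205.1, 39.2]
tcp_rot: [-3.142, -0.0, 1.957]
contact_force: [0.5, -0.3, 0.6]
opening: -0.004
grasp_force: 0.3
```

arm_command([
  {"hand": 0, "tx": 1, "ty": 0, "tz": 1, "wx": 0, "wy": 0, "wz": 0},
  {"hand": 0, "tx": 0, "ty": 0, "tz": 0, "wx": 0, "wy": 0, "wz": 0},
])

```text
clock: 5.58
eef_pos: [532.8, 205.7, 38.1]
tcp_rot: [-3.141, -0.0, 1.957]
contact_force: [-0.6, 0.0, -0.3]
opening: 0.007
grasp_force: 0.1
```

arm_command([
  {"hand": 0, "tx": 1, "ty": 0, "tz": 1, "wx": 0, "wy": 0, "wz": 0},
  {"hand": 0, "tx": 0, "ty": 0, "tz": 0, "wx": 0, "wy": 0, "wz": 0},
])

```text
clock: 5.82
eef_pos: [532.6, 206.5, 37.2]
tcp_rot: [-3.142, -0.0, 1.957]
contact_force: [-0.4, -0.5, 0.4]
opening: -0.0
grasp_force: 0.0
```

arm_command([
  {"hand": 0, "tx": 1, "ty": 0, "tz": 1, "wx": 0, "wy": 0, "wz": 0},
  {"hand": 0, "tx": 0, "ty": 0, "tz": 0, "wx": 0, "wy": 0, "wz": 0},
])

```text
clock: 6.08
eef_pos: [532.2, 207.5, 36.2]
tcp_rot: [-3.142, -0.0, 1.957]
contact_force: [-0.2, -0.4, 0.2]
opening: -0.003
grasp_force: 0.1
```

arm_command([
  {"hand": 0, "tx": 1, "ty": 0, "tz": 0.7, "wx": 0, "wy": 0, "wz": 0},
  {"hand": 0, "tx": 0, "ty": 0, "tz": 0, "wx": 0, "wy": 0, "wz": 0},
])

```text
clock: 6.32
eef_pos: [531.8, 208.5, 35.6]
tcp_rot: [3.142, -0.0, 1.957]
contact_force: [-0.0, 0.5, 0.8]
opening: 0.005
grasp_force: 0.1
```

arm_command([
  {"hand": 0, "tx": 1, "ty": 0, "tz": 0.5, "wx": 0, "wy": 0, "wz": 0},
  {"hand": 0, "tx": 0, "ty": 0, "tz": 0, "wx": 0, "wy": 0, "wz": 0},
])

```text
clock: 6.58
eef_pos: [531.5, 209.3, 35.2]
tcp_rot: [3.141, 0.0, 1.957]
contact_force: [1.0, -1.4, 2.4]
opening: 0.001
grasp_force: 1.3
```

arm_command([
  {"hand": 0, "tx": 1, "ty": 0, "tz": 0.3, "wx": 0, "wy": 0, "wz": 0},
  {"hand": 0, "tx": 0, "ty": 0, "tz": 0, "wx": 0, "wy": 0, "wz": 0},
])

```text
clock: 6.82
eef_pos: [531.3, 210.1, 35.1]
tcp_rot: [3.141, 0.0, 1.957]
contact_force: [0.7, -3.2, 5.5]
opening: -0.002
grasp_force: 2.6
```

Slat 1 reached its stop at z = 35.2. I'll use the same light wave on slat 2.

arm_command([
  {"hand": 0, "tx": 5, "ty": 0, "tz": -6.2, "wx": 0, "wy": 0, "wz": 0},
  {"hand": 0, "tx": 5, "ty": 0, "tz": 0, "wx": 0, "wy": 0, "wz": 0},
  {"hand": 0, "tx": 6, "ty": 0, "tz": 0, "wx": 0, "wy": 0, "wz": 0},
  {"hand": 0, "tx": 6, "ty": 0, "tz": 1, "wx": 0, "wy": 0, "wz": 0},
  {"hand": 0, "tx": 5, "ty": 0, "tz": 1, "wx": 0, "wy": 0, "wz": 0},
  {"hand": 0, "tx": 5, "ty": 0, "tz": 2, "wx": 0, "wy": 0, "wz": 0},
  {"hand": 0, "tx": 3, "ty": 0, "tz": 2, "wx": 0, "wy": 0, "wz": 0},
  {"hand": 0, "tx": 3, "ty": 0, "tz": 0, "wx": 0, "wy": 0, "wz": 0},
])

```text
clock: 7.82
eef_pos: [517.1, 245.4, 35.2]
tcp_rot: [3.141, 0.001, 1.957]
contact_force: [0.9, -2.6, 3.0]
opening: 0.003
grasp_force: 1.7
```

arm_command([
  {"hand": 0, "tx": 5, "ty": 0, "tz": -6, "wx": 0, "wy": 0, "wz": 0},
  {"hand": 0, "tx": 5, "ty": 0, "tz": 0, "wx": 0, "wy": 0, "wz": 0},
  {"hand": 0, "tx": 6, "ty": 0, "tz": 0, "wx": 0, "wy": 0, "wz": 0},
  {"hand": 0, "tx": 6, "ty": 0, "tz": 1, "wx": 0, "wy": 0, "wz": 0},
  {"hand": 0, "tx": 5, "ty": 0, "tz": 1, "wx": 0, "wy": 0, "wz": 0},
  {"hand": 0, "tx": 5, "ty": 0, "tz": 2, "wx": 0, "wy": 0, "wz": 0},
  {"hand": 0, "tx": 3, "ty": 0, "tz": 2, "wx": 0, "wy": 0, "wz": 0},
  {"hand": 0, "tx": 3, "ty": 0, "tz": 0, "wx": 0, "wy": 0, "wz": 0},
])

```text
clock: 8.82
eef_pos: [502.8, 280.6, 35.2]
tcp_rot: [3.141, 0.001, 1.957]
contact_force: [0.3, -2.1, 4.0]
opening: 0.001
grasp_force: 1.8
```

```bash
python3 - <<'E'
from h import *
from rig import r,imaging
f=imaging.grab_frame("scene")
cv2.imwrite("pics/b.png",cv2.resize(f["image"][190:340,85:290,::-1],None,fx=3.5,fy=3.5,interpolation=2))
E
```

```text
(no output)
```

View pics/b.png

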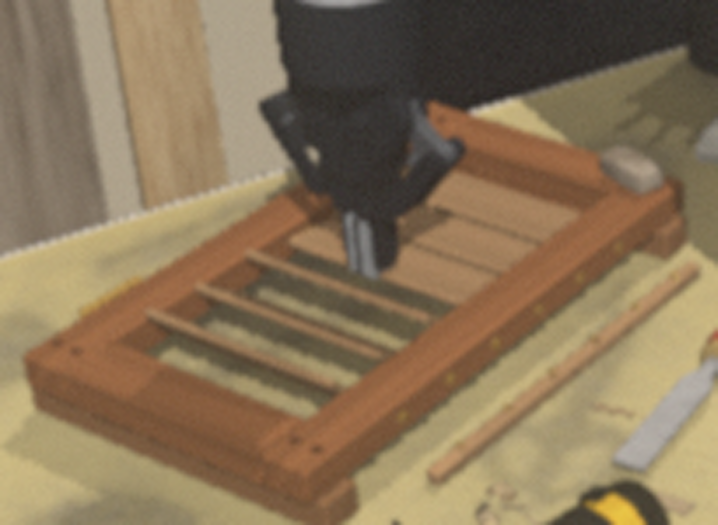

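The first three slats lie flat, with the fingertip at (365,270) on slat 3's edge. The door hasn't moved: its front corners are still at (30,360) and (300,485). I'll carry on the same way.

arm_command([
  {"hand": 0, "tx": 5, "ty": 0, "tz": -6, "wx": 0, "wy": 0, "wz": 0},
  {"hand": 0, "tx": 5, "ty": 0, "tz": 0, "wx": 0, "wy": 0, "wz": 0},
  {"hand": 0, "tx": 6, "ty": 0, "tz": 0, "wx": 0, "wy": 0, "wz": 0},
  {"hand": 0, "tx": 6, "ty": 0, "tz": 1, "wx": 0, "wy": 0, "wz": 0},
  {"hand": 0, "tx": 5, "ty": 0, "tz": 1, "wx": 0, "wy": 0, "wz": 0},
  {"hand": 0, "tx": 5, "ty": 0, "tz": 2, "wx": 0, "wy": 0, "wz": 0},
  {"hand": 0, "tx": 3, "ty": 0, "tz": 2, "wx": 0, "wy": 0, "wz": 0},
  {"hand": 0, "tx": 3, "ty": 0, "tz": 0, "wx": 0, "wy": 0, "wz": 0},
])

```text
clock: 9.88
eef_pos: [488.5, 315.8, 35.2]
tcp_rot: [3.141, 0.001, 1.957]
contact_force: [1.3, -2.5, 3.5]
opening: 0.002
grasp_force: 1.8
```

arm_command([
  {"hand": 0, "tx": 5, "ty": 0, "tz": -6, "wx": 0, "wy": 0, "wz": 0},
  {"hand": 0, "tx": 5, "ty": 0, "tz": 0, "wx": 0, "wy": 0, "wz": 0},
  {"hand": 0, "tx": 6, "ty": 0, "tz": 0, "wx": 0, "wy": 0, "wz": 0},
  {"hand": 0, "tx": 6, "ty": 0, "tz": 1, "wx": 0, "wy": 0, "wz": 0},
  {"hand": 0, "tx": 5, "ty": 0, "tz": 1, "wx": 0, "wy": 0, "wz": 0},
  {"hand": 0, "tx": 5, "ty": 0, "tz": 2, "wx": 0, "wy": 0, "wz": 0},
  {"hand": 0, "tx": 3, "ty": 0, "tz": 2, "wx": 0, "wy": 0, "wz": 0},
  {"hand": 0, "tx": 3, "ty": 0, "tz": 0, "wx": 0, "wy": 0, "wz": 0},
])

```text
clock: 10.88
eef_pos: [474.2, 350.9, 35.2]
tcp_rot: [3.141, 0.001, 1.957]
contact_force: [0.9, -2.4, 4.0]
opening: -0.002
grasp_force: 1.9
```

For the last slat I'll use a shorter stroke and lift before the rail.

arm_command([
  {"hand": 0, "tx": 5, "ty": 0, "tz": -6, "wx": 0, "wy": 0, "wz": 0},
  {"hand": 0, "tx": 5, "ty": 0, "tz": 0, "wx": 0, "wy": 0, "wz": 0},
  {"hand": 0, "tx": 6, "ty": 0, "tz": 0, "wx": 0, "wy": 0, "wz": 0},
  {"hand": 0, "tx": 6, "ty": 0, "tz": 1, "wx": 0, "wy": 0, "wz": 0},
  {"hand": 0, "tx": 5, "ty": 0, "tz": 1, "wx": 0, "wy": 0, "wz": 0},
  {"hand": 0, "tx": 4, "ty": 0, "tz": 2, "wx": 0, "wy": 0, "wz": 0},
  {"hand": 0, "tx": 1, "ty": 0, "tz": 2, "wx": 0, "wy": 0, "wz": 0},
  {"hand": 0, "tx": 1, "ty": 0, "tz": 0, "wx": 0, "wy": 0, "wz": 0},
])

```text
clock: 11.88
eef_pos: [461.6, 381.4, 35.1]
tcp_rot: [3.142, 0.001, 1.957]
contact_force: [0.6, -2.2, 4.0]
opening: -0.001
grasp_force: 2.1
```

arm_command([
  {"hand": 0, "tx": 0, "ty": 0, "tz": -10, "wx": 0, "wy": 0, "wz": 0},
  {"hand": 0, "tx": 0, "ty": 0, "tz": -40, "wx": 0, "wy": 0, "wz": 0},
  {"hand": 0, "tx": 0, "ty": 0, "tz": -50, "wx": 0, "wy": 0, "wz": 0},
  {"hand": 0, "tx": 0, "ty": 0, "tz": -50, "wx": 0, "wy": 0, "wz": 0},
  {"hand": 0, "tx": 0, "ty": 0, "tz": -50, "wx": 0, "wy": 0, "wz": 0},
  {"hand": 0, "tx": 0, "ty": 0, "tz": -40, "wx": 0, "wy": 0, "wz": 0},
  {"hand": 0, "tx": 0, "ty": 0, "tz": 0, "wx": 0, "wy": 0, "wz": 0},
  {"hand": 0, "tx": 0, "ty": 0, "tz": 0, "wx": 0, "wy": 0, "wz": 0},
])

```text
clock: 12.88
eef_pos: [461.1, 381.4, 274.7]
tcp_rot: [-3.141, 0.0, 1.957]
contact_force: [-1.3, -0.2, 0.1]
opening: -0.003
grasp_force: 0.0
```

```bash
python3 - <<'E'
from h import *
from rig import r,imaging
f=imaging.grab_frame("scene")
cv2.imwrite("pics/c.png",cv2.resize(f["image"][190:340,85:290,::-1],None,fx=3.5,fy=3.5,interpolation=2))
E
```

```text
(no output)
```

View pics/c.png

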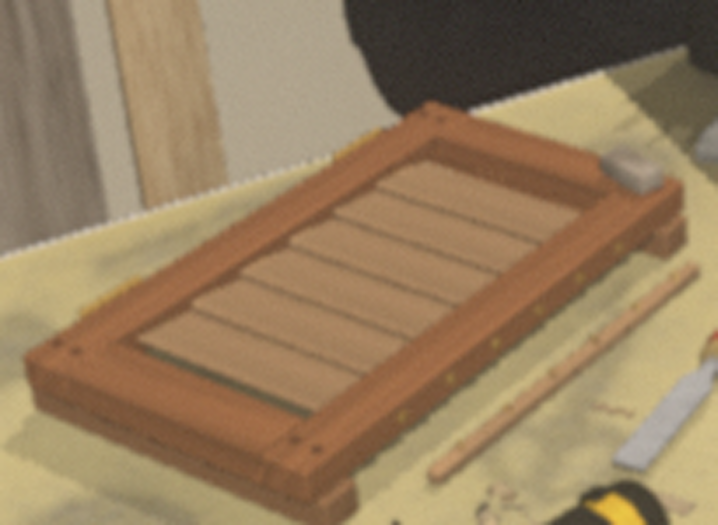

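All six slats lie flat from (480,190) to (230,370). The door corners at (30,360) and (300,485), the block at (632,170) and the rod haven't moved.

```bash
python3 -c "
from rig import r
print(r.sign_off())"
```

```text
the job is handed in; nothing more can be done
None
```

All six slats were stroked shut in order, slat 1 to slat 6, with light contact (under about 7 N in every reading); the door, block and rod look unmoved in the last picture, and the job is handed in at about 13 s of the 40 s allowed.

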